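# Bring the score line of a sheet to the board's edge

## Task

Push the scored white sheet along the raised wooden board, away from the robot, until its narrow strip hangs out over the board's far edge and the score line lies right over that edge along its whole length, ready for the strip to be snapped off. Push or slide it with the fingertips only, flat on the board: do not lift or tip it up. Leave the pots, the glue stick and the model aeroplane alone, and let go when the sheet lies right.

Things in the scene. Friction and masses are not known exactly. Their poses are not given: they have to be found in the camera images.
- board: Fixed wooden building board on the desk, a block 280 mm (its x) by 360 mm (its y) by 40 mm high; does not move. Origin at the centre of its underside, on the desk; z up. Its far edge is the 360 mm long edge on its +x side, the one away from the robot. Its top is 40 mm above the desk.
- board_edge (a point): Middle of the board's far top edge (140 mm along the board's +x from its centre, 40 mm above the desk). Axes as the board: x points level out over the edge, y runs along the edge, z up.
- sheet: Loose rigid white plastic sheet, 130 mm (its x) by 120 mm (y) by 5 mm thick, about 0.1 kg, flat on the board. Origin at the centre of its underside, z up. A dark score line, 2 mm wide, runs across its top along y at x = +30 mm, marking off a 35 mm strip at its +x side, nearer the far edge. The straight rear side (x = -65 mm) faces the robot. It slides with ordinary friction.
- line_left (a point): Left end (+y of the sheet) of the score line, on the sheet's top face: sheet x = +30 mm, y = +60 mm, z = +5 mm. Axes as the sheet.
- line_right (a point): Right end (-y of the sheet) of the score line, on the sheet's top face: sheet x = +30 mm, y = -60 mm, z = +5 mm. Axes as the sheet.
- paint_pot: Bystander: small round jar with a grey cap, 34 mm across, 42 mm high, standing loose on the board near one of its ends. Origin at the centre of its underside.
- glue_pot: Bystander: small round amber bottle with a narrow neck, 34 mm across, 45 mm high, standing loose on the board near the other end. Origin at the centre of its underside.
- glue_stick: Bystander: upright white stick with an orange cap, 29 mm across, 90 mm high, standing loose on the desk to the left (+y) of the board. Origin at the centre of its underside.
- model: Bystander: small grey model aeroplane on a black stand, 130 mm span (its y), 120 mm long (its x), 90 mm high, standing loose on the desk to the right (-y) of the board. Origin at the centre of its underside.
Things that resemble listed ones, but are neither listed nor needed, are in the scene too. There is more than one size of the sheet; the one meant has the size given above.

How it is judged:
By the outcome, as a careful person would: the job done as asked, in the order asked, and still so for the second after the job is handed in, with the robot touching nothing.
It also fails if it takes over 45 s, if anything falls off the work surface, if the arm or the gripper's body presses on something with over 40 N, if the wrist force passes 120 N, or if a joint passes its speed limit or range.

## Robot

A 6-joint arm with a two-finger parallel gripper is mounted at the origin on the work surface. World frame = base frame: x ahead of the robot, y to its left, z up, the work surface at z = 0. Lengths are in m, angles in degrees, forces in N, time in s.
With the tool pointing down it reaches from about 0.375 to 0.9 m from the base axis. Payload 3.1 kg.
Tool frame: the origin (TCP) lies midway between the tips of the shut fingers; the grasp point (between the pads) lies bot.hold_point_z behind it (bot.hold_point_z is the distance from the TCP to the grasp point, in m); z points along the fingers, y is the direction in which the jaws open and shut (so a half turn about z gives the same grasp; the last joint's range is limited). The gripper opens to 87 mm and grips with 3 to 60 N. Pads are 19 mm wide; open, the fingers measure 117 mm over their backs; the gripper's body (75 mm by 190 mm) begins 51 mm behind the grasp point.
Start: joints at [53.944, 30.224, 82.088, -0, 67.689, -10.227], TCP at [0.272, 0.563, 0.223] pointing down, gripper open.
Joint ranges: [-176.69, 176.69], [-43.24, 126.21], [12.49, 139.97], [-82, 262], [0, 151.66], [-163.58, 163.58]. Speed limits (degrees/s): [159.86, 159.86, 180, 180, 180, 180].

## Interface

Orientations are given as a 3x3 rotation matrix whose columns are the frame's x, y, z axes.
In Python, from rig import bot, vision gives the robot as it stands.
- The arm moves only by the shell command python3 -m inch 'ROWS'. ROWS is JSON, a list of rows, each a list of 5 numbers: the finger opening in mm, from 0 to 87, then the shift along the tool's x, y, z in mm, then the turn about the tool's z in rad. In form: [[hand, dx, dy, dz, roll], ...]. A call has 1 to 8 rows; each row is the pose to reach, as a shift and turn from the pose measured when the call began, along the tool's axes at that moment; what a row does not reach only later rows make up. A row lasts 1/10 s, in which the tool goes at most 50 mm and 8.59 degrees, less where a joint would pass 70% of its speed; a pose out of reach is approached as far as the arm can. A call with a gripper value outside its range is refused whole. The fingers move at their own pace and stop on an object; the grip force is fixed at half the most. Time passes only in rows, so rows that repeat a pose let the fingers close. It gives the time, the measured TCP pose, the force and the opening at its end, in the units of the state.
- bot.read_state(): the state, without advancing time (a new reading comes with each control period).
- vision.capture(name): name is "scene" or "top" or "wrist"; returns (picture, depth): 400x640x3 uint8, red, green, blue; 400x640 float32, m along the optical axis (not along the pixel's ray), 0 where there is no reading.
- vision.camera_model(name): a dict with "intrinsics" (3x3 intrinsics, pixels), "dist" ([k1, k2, p1, p2, k3] as OpenCV has them; the pictures are not rectified), "camera_from_world" (4x4, takes a point from world to camera coordinates). Camera axes: x right, y down, z forward; pixel columns grow to the right and rows downward; lengths in m; the calibration is good to about 2 mm. A picture is of the moment at which its call begins: read the wrist's pose just before it. camera_model takes no time and is no camera call; for the wrist camera it gives the pose at the moment of the call.
- bot.hand_in(): hands the job in, once; it reports no verdict.
The state is a dict: "time_s": time; "joint_positions": joint angles; "qvel": joint speeds; "tau": joint torques, N m; "position": TCP position; "tcp_rot": TCP orientation; "force": force on the tool from outside, world axes, zero at the start; "moment": the same for the moment, N m; "opening": opening from 0.0 (shut) to 1.0 (fully open).
Only numpy, scipy, OpenCV 4.12 (cv2) and the standard library are available. Lean on these libraries where they do the work, as an engineer would, in place of code of your own. Each camera call takes 0.05 s, during which the arm holds its last target. There are 200 camera calls.

## Working session

There is one attempt and no reset: what is moved stays moved. The work goes in short steps, Python scripts to look and compute and a shell command to move; the robot and the scene stay as the last step left them, time stands still between calls to the robot, and variables do not carry over. Pictures are saved under pics/ and viewed, about 8 in all and at most 12, crops included, and the job is handed in when it is done.

```bash
mkdir -p pics; ls
python3 - <<'E'
from rig import bot, vision
import cv2, numpy as np
for n in("top","scene"):
    p,d=vision.capture(n); cv2.imwrite(f"pics/{n}0.png",p[:,:,::-1]); np.save(f"pics/{n}0.npy",d)
    m=vision.camera_model(n); print(n,m["intrinsics"],m["dist"],m["camera_from_world"])
s=bot.read_state(); print(s["time_s"],s["position"],s["tcp_rot"],s["opening"],bot.hold_point_z)
E
```

```text
pics
top [[431.26334765   0.         315.4325399 ]
 [  0.         431.26334765 198.07043182]
 [  0.           0.           1.        ]] [-0.01911537  0.          0.          0.          0.        ] [[ 0.00674096 -0.99996348  0.00525265 -0.04424632]
 [-0.98662077 -0.00750649 -0.16285918  0.60461825]
 [ 0.16289266 -0.00408455 -0.98663534  1.16207676]
 [ 0.          0.          0.          1.        ]]
scene [[406.66119972   0.         319.74870902]
 [  0.         406.66119972 205.3388746 ]
 [  0.           0.           1.        ]] [-0.04644754  0.          0.          0.          0.        ] [[-0.70108191  0.71302033 -0.00928243  0.42855797]
 [ 0.43133859  0.41367882 -0.8017586  -0.19659046]
 [-0.56783023 -0.56610233 -0.59757592  1.37568022]
 [ 0.          0.          0.          1.        ]]
0.1 [0.27187782 0.56203074 0.22167273] [[-9.00090607e-01  4.35701260e-01 -1.14489371e-03]
 [ 4.35702633e-01  9.00089266e-01 -1.59025887e-03]
 [ 3.37628750e-04 -1.93021027e-03 -9.99998080e-01]] 0.9995145965836685 0.0187
```

View pics/top0.png

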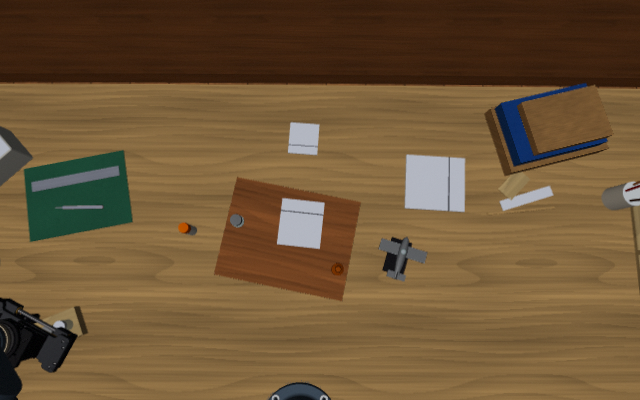

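View pics/scene0.png

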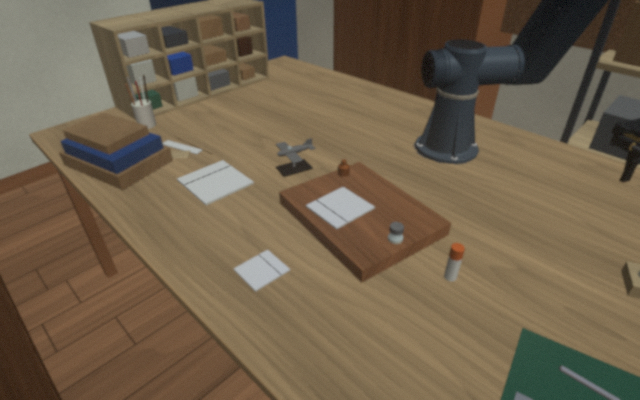

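Top view: three scored white sheets are at about (304,138), (435,183) and (301,223). Only the one at (301,223) lies on the wooden board, spanning roughly (215–360, 178–300). I'll measure their sizes and confirm with a crop.

```bash
cat > h.py <<'E'
from rig import bot, vision
import cv2, numpy as np
def ray(m,uv,z):
    uv=np.asarray(uv,float).reshape(-1,1,2)
    n=cv2.undistortPoints(uv,m["intrinsics"],np.array(m["dist"])).reshape(-1,2)
    T=np.array(m["camera_from_world"]);R=T[:3,:3];c=-R.T@T[:3,3]
    d=np.c_[n,np.ones(len(n))]@R
    return c+d*((z-c[2])/d[:,2])[:,None]
def proj(m,P):
    T=np.array(m["camera_from_world"])
    return cv2.projectPoints(np.asarray(P,float).reshape(-1,3),cv2.Rodrigues(T[:3,:3])[0],T[:3,3],m["intrinsics"],np.array(m["dist"]))[0].reshape(-1,2)
def rect(m,mask,z):
    c=max(cv2.findContours(mask.astype(np.uint8),cv2.RETR_EXTERNAL,cv2.CHAIN_APPROX_NONE)[0],key=cv2.contourArea)
    P=ray(m,c.reshape(-1,2),z)[:,:2]
    return cv2.minAreaRect((P*1000).astype(np.float32)),P
E
python3 - <<'E'
from h import *
p=cv2.imread("pics/top0.png"); m=vision.camera_model("top")
hsv=cv2.cvtColor(p,cv2.COLOR_BGR2HSV)
w=((hsv[:,:,1]<50)&(hsv[:,:,2]>150)).astype(np.uint8)
w=cv2.morphologyEx(w,cv2.MORPH_CLOSE,np.ones((5,5)))
for (x,y),z in (((301,223),.045),((304,138),.005),((435,183),.005)):
    k=np.zeros_like(w);k[y-45:y+45,x-45:x+45]=w[y-45:y+45,x-45:x+45]
    n,l=cv2.connectedComponents(k); r,_=rect(m,l==l[y+8,x+2],z); print(r)
b=((hsv[:,:,0]<12)|(hsv[:,:,0]>170))&(hsv[:,:,1]>100)
print("wood hsv",hsv[270,270],hsv[300,250],hsv[190,250])
b=b.astype(np.uint8);b[:160]=0;b[320:]=0;b[:,:200]=0;b[:,370:]=0
b=cv2.morphologyEx(b,cv2.MORPH_OPEN,np.ones((5,5)))
r,_=rect(m,b,.04);print("board",r,cv2.boxPoints(r))
g=cv2.resize(p[165:310,205:370],None,fx=4.5,fy=4.0,interpolation=cv2.INTER_CUBIC);cv2.imwrite("pics/crop1.png",g)
E
```

```text
((535.3812255859375, 1.332794189453125), (119.8765869140625, 129.8225555419922), 84.10184478759766)
((793.4476928710938, -2.682811737060547), (87.86441802978516, 94.51179504394531), 85.92578887939453)
((661.8944091796875, -390.6913757324219), (173.83847045898438, 161.7143096923828), 86.8081283569336)
wood hsv [ 12 176 116] [ 18 131 132] [ 12 181  96]Traceback (most recent call last):
  File "<stdin>", line 13, in <module>
  File "h.py", line 13, in rect
    c=max(cv2.findContours(mask.astype(np.uint8),cv2.RETR_EXTERNAL,cv2.CHAIN_APPROX_NONE)[0],key=cv2.contourArea)
ValueError: max() iterable argument is empty
```

Run:
```python
from h import *
p=cv2.imread("pics/top0.png"); m=vision.camera_model("top")
hsv=cv2.cvtColor(p,cv2.COLOR_BGR2HSV)
b=((hsv[:,:,0]<15)&(hsv[:,:,1]>150)).astype(np.uint8)
b[:160]=0;b[320:]=0;b[:,:205]=0;b[:,370:]=0
b=cv2.morphologyEx(b,cv2.MORPH_OPEN,np.ones((5,5)))
r,_=rect(m,b,.04);print("board",r,cv2.boxPoints(r))
for n,u in (("paint",(237,221)),("glue",(337,269))): print(n,ray(m,u,.06))
print("model",ray(m,(402,252),.05),"stick",ray(m,(184,228),.09))
g=cv2.resize(p[165:310,205:370],None,fx=4,fy=4,interpolation=cv2.INTER_CUBIC);cv2.imwrite("pics/crop1.png",g)
```

```text
board ((495.02490234375, 36.283050537109375), (359.42279052734375, 279.2064208984375), 78.780517578125) [[ 323.12357 -112.83159]
 [ 596.99414 -167.1562 ]
 [ 666.9263   185.39769]
 [ 393.05566  239.7223 ]]
paint [[0.53741626 0.17621386 0.06      ]]
glue [[ 0.40855041 -0.09971732  0.06      ]]
model [[ 0.45593624 -0.27967473  0.05      ]] stick [[0.51413366 0.31259381 0.09      ]]
```

View pics/crop1.png

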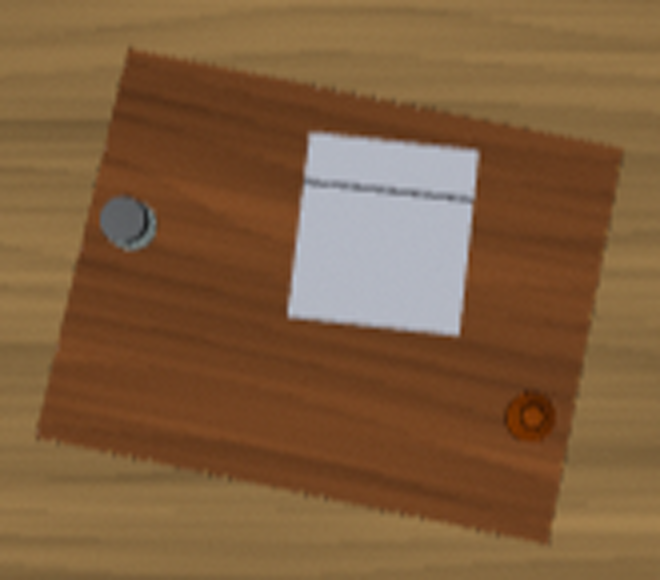

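The crop confirms the sheet at (301,223): it measures 130 x 120 mm and lies on the board. The others are 94 x 88 and 174 x 162 mm and lie on the desk. The line needs about 64 mm of travel and a 5.3° clockwise turn. I'll go behind the rear side with the fingers wide open, tool y along the board edge.

```bash
python3 -m inch '[[87,-32,-35,0,-0.032],[87,-64,-70,0,-0.064],[87,-95,-105,0,-0.096],[87,-127,-141,0,-0.128],[87,-159,-176,0,-0.16],[87,-191,-211,0,-0.192],[87,-223,-246,0,-0.224],[87,-254,-281,0,-0.255]]'
python3 - <<'E'
from h import *
s=bot.read_state();R=np.array(s["tcp_rot"]);P=s["position"]
print(s["time_s"],P,np.degrees(np.arctan2(R[1,1],R[0,1])),R.T@(np.array([.4315,.0158,.12])-P)*1000)
E
```

```text
time_s: 0.9
position: [0.3782, 0.1966, 0.2221]
tcp_rot: [[-0.981, 0.193, -0.001], [0.193, 0.981, -0.002], [0.001, -0.002, -1.0]]
force: [0.4, -0.1, -0.9]
opening: 0.995
0.9 [0.37820688 0.19664805 0.22208087] 78.87683112275954 [ -87.25292925 -166.98509524  102.32097365]
```

```bash
python3 -m inch '[[87,-20,-40,0,0],[87,-40,-80,0,0],[87,-65,-120,0,0],[87,-87,-167,0,0],[87,-87,-167,35,0.002],[87,-87,-167,70,0.002],[87,-87,-167,102,0.002],[87,-87,-167,102,0.002]]'
python3 - <<'E'
from h import *
s=bot.read_state();R=np.array(s["tcp_rot"]);P=s["position"]
print(P,np.degrees(np.arctan2(R[1,1],R[0,1])),R.T@(np.array([.4315,.0158,.043])-P)*1000)
p,d=vision.capture("wrist");cv2.imwrite("pics/w1.png",p[:,:,::-1])
E
```

```text
time_s: 1.7
position: [0.4282, 0.0161, 0.1173]
tcp_rot: [[-0.981, 0.196, -0.01], [0.196, 0.981, 0.0], [0.01, -0.002, -1.0]]
force: [-0.5, -0.5, 0.8]
opening: 1.002
[0.42819297 0.01608972 0.11725636] 78.70606571874359 [-4.04924101  0.48073381 74.21859324]
```

View pics/w1.png

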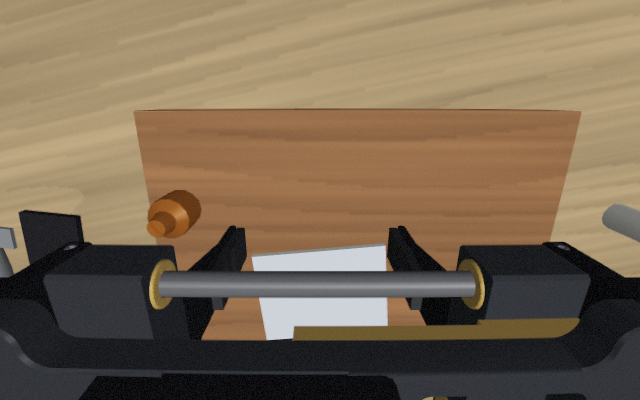

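The wrist view shows the rear edge from (253,258) to (387,247), between the fingertips at about (240,232) and (393,232). The glue bottle at (175,212) is clear. Next, descend.

```bash
python3 -m inch '[[87,0,0,25,0],[87,0,0,45,0],[87,0,0,60,0],[87,0,0,68,0],[87,0,0,70,0],[87,0,0,70,0]]'
python3 - <<'E'
from h import *
s=bot.read_state();R=np.array(s["tcp_rot"]);P=s["position"]
print(P,np.degrees(np.arctan2(R[1,1],R[0,1])),R.T@(np.array([.4315,.0158,.043])-P)*1000,s["force"])
E
```

```text
time_s: 2.35
position: [0.4299, 0.016, 0.0497]
tcp_rot: [[-0.981, 0.195, -0.005], [0.195, 0.981, -0.001], [0.005, -0.002, -1.0]]
force: [-0.7, -0.3, -0.2]
opening: 1.001
[0.42989516 0.01598646 0.04971706] 78.76212650416679 [-1.64189254  0.14142569  6.70919798] [-0.72127346 -0.26267057 -0.1570571 ]
```

```bash
python3 -m inch '[[87,0,0,5,0],[87,0,0,7.5,0],[87,-5,0,7.5,0],[87,-12,0,7.5,0],[87,-18,0,7.5,0],[87,-24,0,7.5,0],[87,-30,0,7.5,0],[87,-30,0,7.5,0]]'
python3 - <<'E'
from h import *
s=bot.read_state();R=np.array(s["tcp_rot"]);P=s["position"]
print(P,np.degrees(np.arctan2(R[1,1],R[0,1])),s["force"])
E
```

```text
time_s: 3.15
position: [0.4607, 0.0098, 0.0421]
tcp_rot: [[-0.981, 0.195, -0.003], [0.195, 0.981, -0.001], [0.003, -0.002, -1.0]]
force: [-0.6, 0.1, -0.2]
opening: 0.997
[0.46069717 0.00978693 0.04213967] 78.76011338654084 [-0.63143842  0.09973131 -0.19545221]
```

```bash
python3 -m inch '[[87,-6,0,0,0],[87,-12,0,0,0],[87,-18,0,0,0],[87,-24,0,0,0],[87,-30,0,0,0],[87,-36,0,0,0],[87,-42,0,0,0],[87,-46,0,0,0]]'
python3 - <<'E'
from h import *
s=bot.read_state();R=np.array(s["tcp_rot"]);P=s["position"]
print(P,np.degrees(np.arctan2(R[1,1],R[0,1])),s["force"])
p,d=vision.capture("top");cv2.imwrite("pics/t2.png",p[:,:,::-1])
g=cv2.resize(p[165:310,205:370,::-1],None,fx=4,fy=4,interpolation=cv2.INTER_CUBIC);cv2.imwrite("pics/crop2.png",g)
E
```

```text
time_s: 3.95
position: [0.5067, 0.0006, 0.042]
tcp_rot: [[-0.981, 0.195, -0.002], [0.195, 0.981, -0.001], [0.002, -0.002, -1.0]]
force: [-0.5, -0.3, 0.5]
opening: 0.999
[0.50669259 0.00061593 0.0420055 ] 78.75394571846658 [-0.46388116 -0.26121829  0.518669  ]
```

View pics/crop2.png

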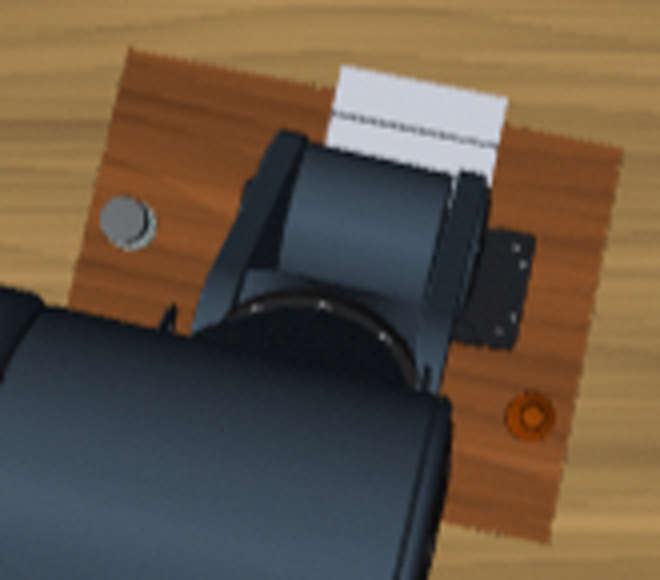

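The crop shows the sheet now parallel to the board. The score line runs (332,113)–(497,145), still short of the far edge at about (325,92)–(515,130). Now I'll measure the remaining gap with subpixel fits.

```bash
cat > meas.py <<'E'
from h import *
C=np.array([.4950,.0363]);a=np.radians(-11.22);ex=np.array([np.cos(a),np.sin(a)]);ey=np.array([-ex[1],ex[0]])
def W(s,y,z): return np.r_[C+ex*s+ey*y,z]
def prof(m,img,z,y,ss):
    uv=proj(m,[W(s,y,z) for s in ss]).astype(np.float32)
    return cv2.remap(img,uv[None,:,0],uv[None,:,1],cv2.INTER_LINEAR)[0]
def robust(pts):
    pts=np.array(pts);k=np.ones(len(pts),bool)
    for _ in range(4):
        c=np.polyfit(pts[k,0],pts[k,1],1);r=pts[:,1]-np.polyval(c,pts[:,0]);k=abs(r)<max(2*r[k].std(),.3)
    return c,r[k].std(),k.sum()
def measure(name,s0,ys_line,ys_edge,pic=None):
    """line (z=.045, near s0) and far edge (z=.04) as s(y), mm in board axes"""
    if pic is None: pic=np.mean([vision.capture(name)[0].astype(np.float32) for _ in range(3)],0).astype(np.float32)
    m=vision.camera_model(name);g=pic[:,:,1].astype(np.float32)
    L=[];E=[]
    ss=np.arange(s0-8,s0+8.1,.25)
    for y in ys_line:
        v=prof(m,g,.045,y/1e3,ss/1e3);w=np.clip(np.median(v)-v-8,0,None)
        if w.sum()>10: L.append((y,(w*ss).sum()/w.sum()))
    se=np.arange(128,152.1,.25)
    for y in ys_edge:
        v=prof(m,g,.04,y/1e3,se/1e3);d=np.clip(np.gradient(v),0,None);i=d.argmax();q=slice(max(i-14,0),i+15)
        E.append((y,(d[q]*se[q]).sum()/d[q].sum()))
    cl,rl,nl=robust(L);ce,re,ne=robust(E)
    print(name,"line: s@mid %.2f slope %.2fdeg rms %.2f n%d"%(np.polyval(cl,np.mean(ys_line)),np.degrees(cl[0]),rl,nl),
      "edge: slope %.2fdeg rms %.2f n%d"%(np.degrees(ce[0]),re,ne),
      "gap(edge-line) at y ends:",[round(float(np.polyval(ce,y)-np.polyval(cl,y)),2) for y in (ys_line[0],ys_line[-1])])
    return pic
E
python3 - <<'E'
from meas import *
m=vision.camera_model("top")
f=lambda u:[205+u[0]/4,165+u[1]/4]
P=ray(m,[f((332,113)),f((497,145)),f((340,66)),f((507,98))],.045)[:,:2]-C
for q in P*1000: print(q@ex,q@ey)
s0=float((P[:2]@ex).mean()*1000);yc=float((P[:2]@ey).mean()*1000)
ye=np.r_[np.arange(-165,yc-70,2),np.arange(yc+70,165,2)]
for n in("top","scene"):
    pic=measure(n,s0,np.arange(yc-54,yc+55,2),ye); cv2.imwrite(f"pics/m_{n}.png",pic[:,:,::-1])
s=bot.read_state();print((s["position"][:2]-C)@ex*1e3)
E
```

```text
121.27202062008622 25.45102169600904
122.38093162621978 -93.19404510254229
155.51776282208968 27.05083277926947
156.82810141837925 -93.52502968069788
top line: s@mid 123.11 slope 0.07deg rms 0.23 n49 edge: slope -0.10deg rms 0.64 n88 gap(edge-line) at y ends: [16.78, 16.46]
scene line: s@mid 126.64 slope 0.02deg rms 0.24 n53 edge: slope 0.12deg rms 2.02 n79 gap(edge-line) at y ends: [4.91, 5.11]
17.251809990039163[ WARN:0@2.054] global loadsave.cpp:1063 imwrite_ Unsupported depth image for selected encoder is fallbacked to CV_8U.
```

```bash
python3 -m inch '[[87,-4,0,0,0],[87,-8,0,0,0],[87,-12,0,0,0],[87,-14,0,0,0],[87,-14.5,0,0,0],[87,-14.5,0,0,0]]'
python3 - <<'E'
from meas import *
s=bot.read_state();t=float((s["position"][:2]-C)@ex*1e3);print(t,s["position"],s["force"])
yc=-33.;ye=np.r_[np.arange(-165,yc-70,2),np.arange(yc+70,165,2)]
pic=measure("top",123.1+t-17.25,np.arange(yc-54,yc+55,2),ye)
p=vision.capture("scene")[0][:,:,::-1];cv2.imwrite("pics/s3.png",cv2.resize(p[150:290,260:460],None,fx=4,fy=4,interpolation=cv2.INTER_CUBIC))
E
```

```text
time_s: 4.9
position: [0.52, -0.002, 0.042]
tcp_rot: [[-0.981, 0.195, -0.003], [0.195, 0.981, -0.001], [0.003, -0.002, -1.0]]
force: [0.3, 0.2, 0.1]
opening: 0.999
32.02469733711983 [ 0.52004937 -0.00200925  0.04195421] [0.3459472  0.23409254 0.05132081]
top line: s@mid 136.34 slope -0.09deg rms 0.21 n48 edge: slope -0.08deg rms 0.55 n81 gap(edge-line) at y ends: [3.34, 3.36]
```

View pics/s3.png

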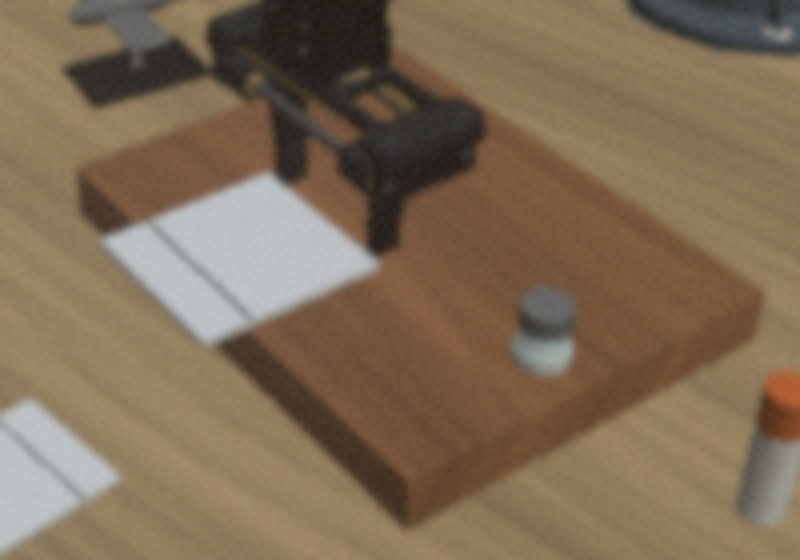

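Scene view: the sheet is flat, its strip overhangs, and the line from (150,222) to (255,320) sits just short of the edge. Travel and gap disagree by about 1.5 mm. I'll recheck using the sheet's front edge, and use the dark side face in the scene camera.

```bash
cat >> meas.py <<'E'
def step(m,g,z,ys,lo,hi,sign):
    ss=np.arange(lo,hi,.25);o=[]
    for y in ys:
        v=prof(m,g,z,y/1e3,ss/1e3);d=np.clip(sign*np.gradient(v),0,None);i=d.argmax();q=slice(max(i-14,0),i+15)
        o.append((y,(d[q]*ss[q]).sum()/d[q].sum()))
    return robust(o)
def line(m,g,ys,s0):
    for _ in range(3):
        ss=np.arange(s0-6,s0+6.1,.25);o=[]
        for y in ys:
            v=prof(m,g,.045,y/1e3,ss/1e3);w=np.clip(np.median(v)-v-15,0,None)
            if w.sum()>10:o.append((y,(w*ss).sum()/w.sum()))
        c,r,n=robust(o);s0=np.polyval(c,np.mean(ys))
    return c,r,n
def both(s0,yc=-33.):
    for n in("top","scene"):
        g=np.mean([vision.capture(n)[0][:,:,1].astype(np.float32) for _ in range(4)],0).astype(np.float32)
        m=vision.camera_model(n);yl=np.arange(yc-54,yc+55,2)
        l=line(m,g,yl,s0);f=step(m,g,.045,yl,s0+25,s0+45,-1)
        A=np.arange(-160,yc-68,2);B=np.arange(yc+68,160,2)
        if n=="top": e=step(m,g,.04,np.r_[A,B],130,150,1)
        else: e=step(m,g,.04,B,130,150,-1)
        at=lambda c:[round(float(np.polyval(c[0],y)),2) for y in(yc-60,yc,yc+60)]
        print(n,"line",at(l),"front-35",[round(x-35,2) for x in at(f)],"edge",at(e),"rms",[round(float(q[1]),2) for q in(l,f,e)])
E
python3 - <<'E'
from meas import *
both(136.5)
E
```

```text
top line [136.33, 136.25, 136.18] front-35 [136.5, 136.57, 136.64] edge [139.78, 139.66, 139.53] rms [0.22, 0.38, 0.68]Traceback (most recent call last):
  File "<stdin>", line 2, in <module>
  File "meas.py", line 48, in both
    l=line(m,g,yl,s0);f=step(m,g,.045,yl,s0+25,s0+45,-1)
  File "meas.py", line 42, in line
    c,r,n=robust(o);s0=np.polyval(c,np.mean(ys))
          ~~~~~~^^^
  File "meas.py", line 10, in robust
    c=np.polyfit(pts[k,0],pts[k,1],1);r=pts[:,1]-np.polyval(c,pts[:,0]);k=abs(r)<max(2*r[k].std(),.3)
                 ~~~^^^^^
IndexError: too many indices for array: array is 1-dimensional, but 2 were indexed
```

```bash
sed -i 's/-v-15,0/-v-6,0/; s/130,150,-1)/128,156,-1)/; s/l=line(m,g,yl,s0)/l=line(m,g,yl,s0+3*(n=="scene"))/' meas.py
python3 -m inch '[[87,-1,0,0,0],[87,-2,0,0,0],[87,-2.5,0,0,0],[87,-2.5,0,0,0],[87,-2.5,0,0,0]]'|grep -E 'pos|force'
python3 - <<'E'
from meas import *
s=bot.read_state();print((s["position"][:2]-C)@ex*1e3)
both(138.5)
E
```

```text
position: [0.5222, -0.0024, 0.0419]
force: [-0.3, 0.1, 0.6]
34.23478926076279
top line [138.23, 138.1, 137.97] front-35 [138.44, 138.44, 138.44] edge [139.82, 139.68, 139.53] rms [0.19, 0.36, 0.63]
scene line [141.56, 141.7, 141.84] front-35 [141.74, 141.61, 141.47] edge [143.69, 143.93, 144.17] rms [0.29, 0.24, 0.43]
```

The two cameras agree within 0.6 mm: the remaining gap is about 1.6 mm (top) or 2.2 mm (scene), and the line is parallel to the edge. One last nudge of about 1.8 mm.

```bash
python3 -m inch '[[87,-0.7,0,0,0],[87,-1.4,0,0,0],[87,-2,0,0,0],[87,-2,0,0,0],[87,-2,0,0,0]]'|grep -E 'pos|force'
python3 - <<'E'
from meas import *
s=bot.read_state();print((s["position"][:2]-C)@ex*1e3)
both(140)
E
```

```text
position: [0.5244, -0.0029, 0.0419]
force: [0.3, 0.2, 0.6]
36.50428488863627
top line [140.43, 140.37, 140.31] front-35 [140.61, 140.77, 140.93] edge [139.88, 139.78, 139.68] rms [0.2, 0.52, 0.64]
scene line [144.0, 143.97, 143.94] front-35 [143.73, 143.9, 144.08] edge [144.51, 144.55, 144.58] rms [0.26, 0.4, 0.37]
```

The cameras now bracket zero: top reads 0.6 mm over, scene 0.6 mm short. Back off, lift and recheck with an unobstructed view.

```bash
python3 -m inch '[[87,5,0,0,0],[87,15,0,0,0],[87,30,0,0,0],[87,30,0,-30,0],[87,30,0,-70,0],[87,30,0,-110,0],[87,50,0,-150,0],[87,50,0,-150,0]]'|grep -E 'time|pos|force'; python3 -m inch '[[87,0,40,0,0],[87,0,80,0,0],[87,0,120,0,0],[87,0,160,0,0],[87,0,200,0,0],[87,0,240,0,0],[87,0,280,0,0],[87,0,280,0,0]]'|grep -E 'time|pos|force'
python3 - <<'E'
from meas import *
both(140)
a=vision.capture("top")[0][165:310,205:370,::-1];b=vision.capture("scene")[0][150:290,260:460,::-1]
cv2.imwrite("pics/f.png",np.hstack([cv2.resize(a,(400,350),interpolation=cv2.INTER_CUBIC),cv2.resize(b,(400,350),interpolation=cv2.INTER_CUBIC)]))
E
```

```text
time_s: 8.1
position: [0.4753, 0.0075, 0.1962]
force: [1.0, 0.1, -0.2]
time_s: 8.9
position: [0.5294, 0.2864, 0.1943]
force: [-0.7, -1.0, -0.3]
top line [140.48, 140.39, 140.3] front-35 [140.51, 140.57, 140.62] edge [139.84, 139.71, 139.58] rms [0.17, 0.4, 0.62]
scene line [143.91, 143.94, 143.98] front-35 [143.72, 144.08, 144.44] edge [144.51, 144.56, 144.61] rms [0.27, 0.32, 0.42]
```

View pics/f.png

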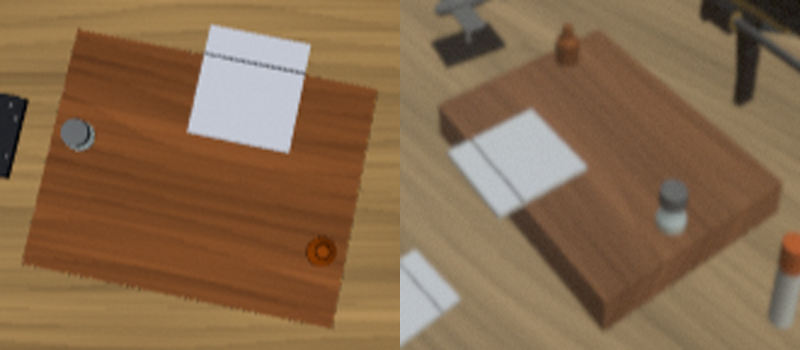

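In both views the line lies along the far edge, from (205,53) to (305,73) in the top half. The sheet is flat, the arm is clear, and the pots have not moved.

```bash
python3 -c "
from rig import bot
print(bot.hand_in(), bot.read_state()['time_s'])"
```

```text
the job is handed in; nothing more can be done
the job is handed in; nothing more can be done
```

I pushed the 130 x 120 mm sheet along the board with both open fingertips on its rear side, which also squared it up by about 5°. The score line now lies over the far edge. I then backed off, lifted clear and handed in. The clock stood at 8.9 s after the last move.

**Line over edge:** in the last check, with the arm clear, the top camera put the line about 0.7 mm past the edge. The scene camera put it about 0.6 mm short. They disagree by about 1.3 mm, within the 2 mm calibration, so the average is close to zero.

**Along its length:** the line is parallel to the edge to within about 0.1° in both cameras.

**Earlier mismatches:**
- My first scene-camera edge fit was unusable because it picked up the board's side face. I refitted it before relying on it.
- One push moved the line about 1.5 mm less than the fingertips. I corrected this by measuring again before the last two nudges.

**Bystanders:** the pots did not move in the before and after pictures, and the last view shows the glue stick and the model still standing. The force readings at the end of each move stayed within about 1 N per axis.

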